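Take the rolling pin out of the utensil drawer

TASK

Get the rolling pin ready for the dumpling dough: pull the top drawer of the utensil chest, which stands ajar, out to its stop, then take the rolling pin from it; the pin is longer than the drawer's opening, so tip its front end up over the drawer front and draw it out slantwise from under the chest's top. Finish while still gripping the pin: hold it still in the air, every part of it clearly higher than the top of the chest and touching nothing but the gripper. Leave the drawer open, the spatula lying in it, and the bowl, tissue box and canister where they stand.

Things in the scene. Friction and masses are not known exactly. Their poses are not given: they have to be found in the camera images.
- chest: Fixed white two-drawer chest, 260 wide (y), 370 deep (x), 166 high, light wood drawer fronts. Origin: foot of the middle of the front face (carcass edges, behind the drawer fronts); x points level into the chest, drawers pull out along -x; z up. Place and yaw vary. Top board 12 thick, underside 154 above the table. The lower drawer front, 15 thick with a like handle, is fixed.
- drawer (a joint): How far the top drawer is pulled out, m: 0 shut, 0.19 at the stop; starts ajar, 0.04 to 0.065. About 1.5 N of friction; it stays where it is left. Its front is 256 wide, 15 thick, top edge 148 above the table, inner face at chest x = -(joint value). At the stop the opening between drawer front and chest is 190 long.
- drawer_handle (a point): Middle of the top drawer's steel bar handle: a level bar 11 thick and 110 long along the chest's y, its centre line 35 in front of the drawer front's outer face (50 in front of its inner face) and 126 above the table, 40 below the chest's top.
- pin: Straight plain wooden rolling pin, 26 in diameter, 300 long, about 0.12 kg, lying lengthways on the drawer floor in the left or the right compartment. Origin at its middle on its axis; x along its axis, at the start pointing into the chest to within 0.07 rad.
- pin_front (a point): Centre of the pin's end face that lies nearer the drawer front at the start (150 from the middle, at the pin's own -x end).
- pin_back (a point): Centre of the pin's other end face (own +x end), which lies under the chest's top at the start.
- spatula: White plastic spatula, 280 long, lying flat in the drawer's other compartment: handle 18 wide and 12 thick towards the drawer front, blade 62 wide and 5 thick to the back. Origin at the middle of its length, on its underside; x from handle to blade.
- drawer_floor (a point): Middle of the front edge of the top drawer's floor, at the front's inner face, 92 above the table; axes as the chest's; moves with the drawer. Inside, the drawer is 345 long, 212 wide; side and back walls 48 high, front 56 high, over the floor; a divider 6 thick, 30 high runs along the middle. The chest's top board is 62 above this floor.
- bowl: White bowl, 210 across, 100 high, standing on the table. Origin under its centre.
- tissue_box: Paper tissue box, 115 by 235, 75 high, with tissues standing out to about 115, on the table. Origin under its centre.
- canister: White ceramic canister with a wooden lid, 80 across, 130 high, on the table. Origin under its centre.

How it is judged:
By the outcome, as a careful person would: the job done as asked, in the order asked, and still so for the second after the job is handed in, while the arm keeps its last pose, push and grip.
It also fails if it takes over 58 s, if anything falls off the work surface, if the arm or the gripper's body presses on something with over 40 N, if the wrist force passes 120 N, or if a joint passes its speed limit or range.

ROBOT

A 6-joint arm with a two-finger parallel gripper is mounted at the origin on the work surface. World frame = base frame: x ahead of the robot, y to its left, z up, the work surface at z = 0. Lengths are in mm, angles in rad, forces in N, time in s.
With the tool pointing down it reaches from about 275 to 1000 mm from the base axis. Payload 8.4 kg.
Tool frame: the origin (TCP) lies at the very end of the fingers, on their centre line; the grasp point (between the pads) lies 19 mm behind it; z points along the fingers, y is the direction in which the jaws open and shut (so a half turn about z gives the same grasp; the last joint's range is limited). The gripper opens to 85 mm and grips with 20 to 120 N. Pads are 22 mm wide; open, the fingers measure 114 mm over their backs; the gripper's body (76 mm by 85 mm) begins 54 mm behind the grasp point. The pads swing forward as they close: fully open they stand 13 mm farther back than shut.
Start: joints at [-1.146, 0.353, 1.633, -0, 1.155, -0.002], TCP at [258.724, -568.937, 231.281] pointing down, gripper open.
Joint ranges: [-2.63, 2.63], [-0.92, 2.1], [0.06, 2.66], [-1.3, 4.44], [0, 2.69], [-3.02, 3.02]. Speed limits (rad/s): [2.22, 2.22, 2.79, 3.14, 3.14, 3.14].

INTERFACE

Orientations are given as [roll, pitch, yaw] about the fixed x, y, z axes, in that order (R = Rz(yaw) Ry(pitch) Rx(roll)).
In Python, from rig import sense, grab_frame, get_calibration, sign_off, boxes_of, trace gives the robot as it stands.
- The arm moves only by the tool servo_tool, never from a script. Its argument "rows" is a list of rows, each a list of 3 entries, a list of its own where there are three numbers: the finger opening in mm, from 0 to 85.4, then the shift along the tool's x, y, z in mm, then the turn, a rotation vector about the tool's x, y, z in degrees. A call has 1 to 8 rows; each row shifts and turns the commanded pose from where the row before left it, along the tool's axes as they then stand; what a row does not reach is not made up. A row lasts 1/8 s, in which the tool goes at most 62.5 mm and 10.7 degrees, less where a joint would pass 70% of its speed; a pose out of reach is approached as far as the arm can. A call is refused whole if a number of a shift passes 62.5 or a number of a turn 10.7, either way. A call with a gripper value outside its range is refused whole. The fingers move at their own pace and stop on an object; "force" is the grip in N (left out, the last holds). Time passes only in rows, so rows that do not move let the fingers close. It gives the time, the measured TCP pose, the force and the opening at its end, in the units of the state.
- sense(): the state, without advancing time (a new reading comes with each control period).
- grab_frame(name): name is "scene" or "side" or "wrist"; returns the picture (420x560x3 uint8, blue, green, red); there is no depth.
- get_calibration(name): a dict with "intrinsics" (3x3 intrinsics, pixels), "k1" (the pictures are not rectified: a ray, as slopes to the right and down, at radius r is drawn at 1 + k1 r^2 times it, then the intrinsics apply), "world_to_cam" (4x4, takes a point from world to camera coordinates). Camera axes: x right, y down, z forward; pixel columns grow to the right and rows downward; lengths in mm; the calibration is good to about 2 mm. A picture is of the moment at which its call begins: read the wrist's pose just before it. get_calibration takes no time and is no camera call; for the wrist camera it gives the pose at the moment of the call.
- sign_off(): hands the job in, once; it reports no verdict.
Trained networks look in the newest picture that a camera, given by its name, has taken for a name from the list of things; names that differ only in an ending like _2 or _b are one class to them, and where a whole thing is asked for, a point or a joint stands for the part that bears it (a point fixed in the world has none). Each returns a list of dicts, best first, with "conf" (0 to 1); they miss things now and then, are a little off and sometimes report something else, mostly with a low value. They report only what shows in the picture. A call takes as long as a camera call.
- boxes_of(camera, thing): "centre" ([x, y, z] in mm, in the coordinates of the camera as it stood for that picture, good to about 4 mm: the middle of the surface that is visible of it).
- trace(camera, thing): "mask" (420x560 bool, what is visible of it).
The state is a dict: "clock": time; "qpos": joint angles; "qvel": joint speeds; "joint_efforts": joint torques, N m; "eef_pos": TCP position; "tcp_rot": TCP orientation; "contact_force": force on the tool from outside, world axes, zero at the start; "wrist_torque": the same for the moment, N m; "opening": opening from 0.0 (shut) to 1.0 (fully open).
Only numpy, scipy, OpenCV 4.12 (cv2) and the standard library are available. Lean on these libraries where they do the work, as an engineer would, in place of code of your own. Each camera call takes 0.05 s, during which the arm holds its last target. There are 200 camera calls.

## Working session

There is one attempt and no reset: what is moved stays moved. The work goes in short steps, Python scripts to look and compute and a tool call to move; the robot and the scene stay as the last step left them, time stands still between calls to the robot, and variables do not carry over. Pictures are saved under pics/ and viewed, about 8 in all and at most 12, crops included, and the job is handed in when it is done.

Besides the shell and the picture viewer there is one more tool, called as name(argument=value, ...), one argument or row to a line, values as JSON. servo_tool: Moves the arm, as the interface text tells. Its arguments: {"type":"object","properties":{"rows":{"type":"array","items":{"type":"array"}},"force":{"type":"number"}},"required":["rows"]}

```bash
mkdir -p pics; ls; cat > h.py <<'E'
import numpy as np, cv2
from rig import *
from scipy.spatial.transform import Rotation as R
def w2c(c): return np.array(get_calibration(c)["world_to_cam"])
def toworld(c,p): 
    M=np.linalg.inv(w2c(c)); return M[:3,:3]@np.array(p)+M[:3,3]
def proj(c,P,M=None):
    k=get_calibration(c); M=np.array(k["world_to_cam"]) if M is None else M
    K=np.array(k["intrinsics"]); P=np.atleast_2d(P)@M[:3,:3].T+M[:3,3]
    s=P[:,:2]/P[:,2:]; s=s*(1+k["k1"]*(s**2).sum(1,keepdims=True))
    return s@K[:2,:2].T+K[:2,2]
def ray(c,uv,z):
    "world points at height z for pixels uv"
    k=get_calibration(c); M=np.linalg.inv(np.array(k["world_to_cam"])); K=np.array(k["intrinsics"],float)
    d=(np.atleast_2d(uv)-K[:2,2])/[K[0,0],K[1,1]]; s=d.copy()
    for _ in range(20): s=d/(1+k["k1"]*(s**2).sum(1,keepdims=True))
    D=np.c_[s,np.ones(len(s))]@M[:3,:3].T; o=M[:3,3]
    return o+D*((z-o[2])/D[:,2])[:,None]
E
python3 - <<'E'
from h import *
s=sense(); print({k:np.round(v,3).tolist() for k,v in s.items()})
a=grab_frame("scene"); b=grab_frame("side")
cv2.imwrite("pics/a.png",a);cv2.imwrite("pics/b.png",b)
for c in("scene","side"):
    print(c,np.round(np.linalg.inv(w2c(c))[:3,3]))
    for t in["chest","drawer","drawer_handle","pin","pin_front","spatula","bowl","tissue_box","canister"]:
        for d in boxes_of(c,t)[:2]: print(t,round(d["conf"],2),np.round(toworld(c,d["centre"])))
E
```

```text
pics
{'clock': 0.0, 'qpos': [-1.146, 0.354, 1.634, -0.0, 1.155, -0.002], 'qvel': [0.001, 0.001, 0.0, 0.001, 0.001, 0.002], 'joint_efforts': [-0.001, -60.526, -34.207, -0.0, 0.01, -0.0], 'eef_pos': [258.517, -568.49, 230.535], 'tcp_rot': [-3.14, 0.0, 0.427], 'contact_force': [0.681, -0.146, -0.04], 'wrist_torque': [0.011, -0.022, -0.003], 'opening': 0.998}
scene [1247. -550. 1123.]
chest 0.74 [708. 151. 167.]
drawer 0.81 [610.  -3. 119.]
drawer_handle 0.75 [609. -10. 121.]
pin_front 0.61 [556.  42. 113.]
spatula 0.53 [678.  12. 106.]
spatula 0.34 [ 524. -454.   41.]
bowl 0.59 [558.  42. 115.]
bowl 0.56 [ 520. -452.   44.]
tissue_box 0.55 [305. 380.  75.]
canister 0.93 [ 779. -166.  106.]
side [  341. -1371.   989.]
chest 0.89 [632.  78. 162.]
drawer 0.79 [604. -17. 116.]
drawer_handle 0.9 [603. -19. 110.]
drawer_handle 0.51 [320. 298.  40.]
pin 0.59 [568.  76. 116.]
pin_front 0.41 [ 747. -186.   88.]
pin_front 0.38 [602. -21. 116.]
bowl 0.87 [ 561. -411.   55.]
tissue_box 0.78 [319. 298.  37.]
canister 0.93 [ 749. -182.   89.]
```

View pics/a.png

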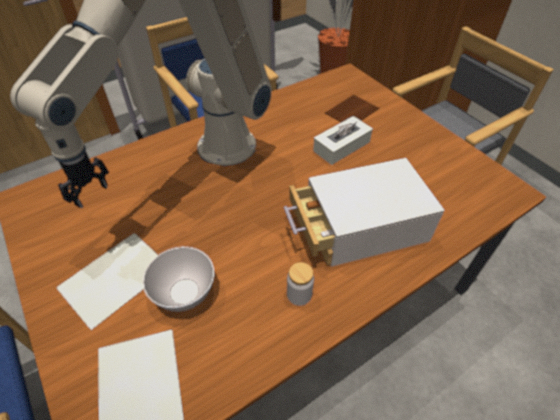

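View pics/b.png

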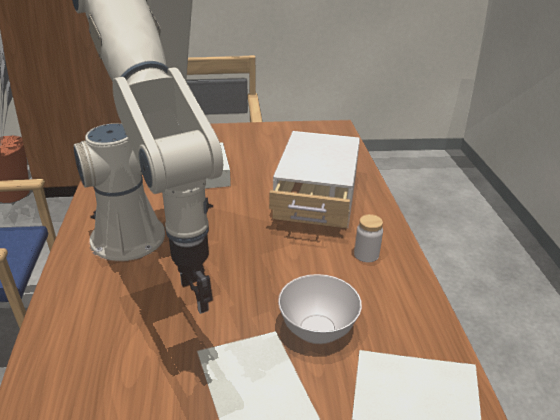

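```bash
cat > fit.py <<'E'
from h import *
from scipy.optimize import minimize
def box(x0,x1,y0,y1,z0,z1): return np.array([[x,y,z] for x in(x0,x1) for y in(y0,y1) for z in(z0,z1)],float)
def place(P,q): 
    c,s=np.cos(q[2]),np.sin(q[2]); P=np.atleast_2d(P)
    return np.c_[q[0]+c*P[:,0]-s*P[:,1],q[1]+s*P[:,0]+c*P[:,1],P[:,2]]
def ren(c,q,M=None):
    S=4;im=np.zeros((420*S,560*S),np.uint8)
    d=q[3]
    for B in (box(0,370,-130,130,0,166),box(-15,0,-128,128,8,75),box(-d-15,-d,-128,128,82,148),box(-d,0,-112,112,88,140)):
        h=cv2.convexHull(((proj(c,place(B,q),M)+.5)*S).astype(np.int32)); cv2.fillConvexPoly(im,h,255)
    return cv2.resize(im,(560,420),interpolation=cv2.INTER_AREA)/255.
E
cat > f1.py <<'E'
from fit import *
ms={}
for c in("scene","side"):
    im=grab_frame(c); cv2.imwrite(f"pics/{c}0.png",im); m=np.zeros((420,560),bool)
    for t in("chest","drawer"):
        r=trace(c,t)
        for d in r[:2]: print(c,t,round(d["conf"],2),d["mask"].sum(),np.round(np.argwhere(d["mask"]).mean(0)))
        if r: m|=r[0]["mask"]
    ms[c]=m
    for t in("pin","spatula","drawer_handle"):
        r=trace(c,t)
        for d in r[:2]: print(c,t,round(d["conf"],2),d["mask"].sum(),np.round(np.argwhere(d["mask"]).mean(0)[::-1]))
        if r: np.save(f"{c}_{t}.npy",r[0]["mask"])
def cost(q): return sum(np.abs(ren(c,q)-ms[c]).sum() for c in ms)
best=None
for d in(40,55):
  for yaw in(1.0,1.2,1.4):
    r=minimize(cost,[640,30,yaw,d],method="Nelder-Mead",options=dict(initial_simplex=np.array([[640,30,yaw,d],[670,30,yaw,d],[640,60,yaw,d],[640,30,yaw+.15,d],[640,30,yaw,d+12]]),maxiter=250))
    print(np.round(r.x,3),r.fun)
    if best is None or r.fun<best.fun: best=r
q=best.x; np.save("q.npy",q)
out=[]
for c in ms:
    im=cv2.imread(f"pics/{c}0.png"); S=3
    im=cv2.resize(im,None,fx=S,fy=S,interpolation=cv2.INTER_CUBIC)
    def L(P,col):
        p=((proj(c,place(P,q))+.5)*S).astype(int); cv2.polylines(im,[p.reshape(-1,1,2)],True,col,1)
    L(np.array([[0,-130,166],[370,-130,166],[370,130,166],[0,130,166]]),(0,0,255))
    d=q[3]; L(np.array([[-d,-128,148],[-d,128,148],[-d-15,128,148],[-d-15,-128,148]]),(0,255,0))
    L(np.array([[-d-50,-55,126],[-d-50,55,126]]),(255,0,0))
    ce=(proj(c,place([[60,0,130]],q))[0]*S).astype(int); out.append(im[ce[1]-200:ce[1]+200,ce[0]-200:ce[0]+200])
cv2.imwrite("pics/fit.png",np.hstack(out))
E
python3 f1.py
```

```text
scene chest 0.6 11248 [211. 366.]
scene drawer 0.78 1758 [220. 310.]
scene drawer 0.55 1622 [139. 342.]
scene pin 0.6 96 [313. 205.]
scene spatula 0.59 68 [327. 233.]
scene spatula 0.51 984 [300. 284.]
scene drawer_handle 0.59 1623 [309. 219.]
scene drawer_handle 0.57 3595 [178. 278.]
side chest 0.82 6797 [179. 316.]
side drawer 0.95 2192 [200. 310.]
side pin 0.47 55 [296. 188.]
side spatula 0.47 53 [332. 193.]
side drawer_handle 0.58 2142 [310. 200.]
[609.197  31.      1.271  45.572] 905.8156862745097
[609.881  32.702   1.272  52.606] 778.2313725490196Traceback (most recent call last):
  File "f1.py", line 18, in <module>
    r=minimize(cost,[640,30,yaw,d],method="Nelder-Mead",options=dict(initial_simplex=np.array([[640,30,yaw,d],[670,30,yaw,d],[640,60,yaw,d],[640,30,yaw+.15,d],[640,30,yaw,d+12]]),maxiter=250))
    res = _minimize_neldermead(fun, x0, args, callback, bounds=bounds,
                               **options)
    fxr = func(xr)
    fx = function(np.copy(x), *(wrapper_args + args))
  File "f1.py", line 14, in cost
    def cost(q): return sum(np.abs(ren(c,q)-ms[c]).sum() for c in ms)
                        ~~~^^^^^^^^^^^^^^^^^^^^^^^^^^^^^^^^^^^^^^^^^^
  File "f1.py", line 14, in <genexpr>
    def cost(q): return sum(np.abs(ren(c,q)-ms[c]).sum() for c in ms)
                                   ~~~^^^^^
  File "fit.py", line 11, in ren
    h=cv2.convexHull(((proj(c,place(B,q),M)+.5)*S).astype(np.int32)); cv2.fillConvexPoly(im,h,255)
                       ~~~~^^^^^^^^^^^^^^^^
  File "h.py", line 8, in proj
    k=get_calibration(c); M=np.array(k["world_to_cam"]) if M is None else M
ValueError: time passes only in moves, steps and waits
```

```bash
cat >> h.py <<'E'
_g=get_calibration; _cc={}
def get_calibration(c):
    if c=="wrist": return _g(c)
    if c not in _cc: _cc[c]=_g(c)
    return _cc[c]
E
sed -i 's/for yaw in(1.0,1.2,1.4)/for yaw in(1.2,)/' f1.py
python3 f1.py
```

```text
scene chest 0.68 11560 [211. 366.]
scene drawer 0.85 1777 [219. 310.]
scene drawer 0.3 115 [205. 313.]
scene pin 0.56 92 [312. 204.]
scene spatula 0.63 68 [327. 233.]
scene drawer_handle 0.83 1762 [310. 219.]
side chest 0.91 6839 [179. 315.]
side chest 0.52 76 [188. 297.]
side drawer 0.66 2175 [200. 310.]
side pin 0.4 80 [297. 187.]
side pin 0.28 393 [220. 175.]
side spatula 0.41 56 [332. 192.]
side drawer_handle 0.9 2227 [310. 200.]
[609.818  33.325   1.269  52.399] 771.4117647058823
[609.441  34.256   1.265  55.774] 769.0509803921568
```

View pics/fit.png

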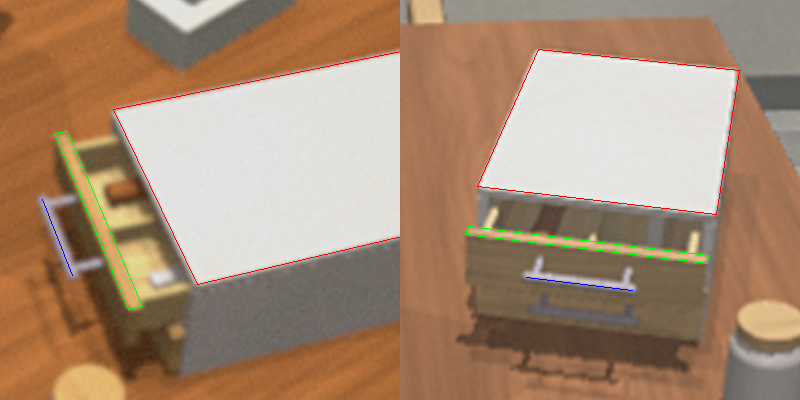

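```bash
cat > go.py <<'E'
# go.py cx cy z psi_off pitch : TCP target in chest frame; psi_off 0 = tool x along chest x ; pitch=front-up tilt (deg)
from fit import *
import sys
q=np.load("q.npy"); cx,cy,z,po,pi=map(float,sys.argv[1:6])
s=sense(); p=np.array(s["eef_pos"]); A=R.from_euler("xyz",s["tcp_rot"])
T=place([cx,cy,z],q)[0]
B=R.from_euler("z",q[2]+np.radians(po))*R.from_euler("y",pi,degrees=True)*R.from_euler("x",np.pi)
print("now",np.round(p,1),np.round(s["tcp_rot"],3),"target",np.round(T,1))
print("shift in now-axes",np.round(A.inv().apply(T-p),1)," shift in target-axes",np.round(B.inv().apply(T-p),1))
print("turn",np.round((A.inv()*B).as_rotvec(degrees=True),2))
E
python3 go.py -105.5 0 215 -90 0; python3 -c "
import numpy as np;print(np.load('q.npy'))"
```

```text
now [ 258.7 -568.9  231.3] [-3.142 -0.     0.427] target [577.7 -66.4 215. ]
shift in now-axes [ 498.4 -325.4   16.3]  shift in target-axes [ 153.1 -575.2   16.3]
turn [-0.   -0.   41.95]
[609.44104537  34.25558448   1.26540153  55.77356466]
```

servo_tool(
  rows=[
    [30,[40,-26,0],[0,0,0]],
    [30,[40,-26,0],[0,0,0]],
    [30,[40,-26,0],[0,0,0]],
    [30,[40,-26,0],[0,0,0]],
    [30,[40,-26,0],[0,0,0]],
    [30,[40,-26,0],[0,0,0]],
    [30,[40,-26,0],[0,0,0]],
    [30,[40,-26,0],[0,0,0]],
  ],
)

```text
clock: 3.2
eef_pos: [464.7, -245.8, 231.5]
tcp_rot: [3.141, -0.0, 0.427]
contact_force: [0.1, 0.1, 0.4]
opening: 0.352
```

servo_tool(
  rows=[
    [30,[40,-26,0],[0,0,0]],
    [30,[40,-26,0],[0,0,0]],
    [30,[40,-26,0],[0,0,0]],
    [30,[0,0,0],[0,0,8.4]],
    [30,[0,0,0],[0,0,8.4]],
    [30,[0,0,0],[0,0,8.4]],
    [30,[0,0,0],[0,0,8.4]],
    [30,[0,0,0],[0,0,8.3]],
  ],
)

```text
clock: 4.2
eef_pos: [540.9, -126.4, 231.4]
tcp_rot: [-3.142, -0.0, -0.309]
contact_force: [-1.0, -0.3, 0.5]
opening: 0.349
```

```bash
python3 go.py -105.5 0 215 -90 0; python3 - <<'E'
from fit import *
q=np.load("q.npy"); M=w2c("wrist"); im=grab_frame("wrist")
for n,P in {"h":[[-105.8,-55,126],[-105.8,55,126]],"f":[[-55.8,-128,148],[-55.8,128,148],[-70.8,128,148],[-70.8,-128,148]],"t":[[0,-130,166],[0,130,166]]}.items():
    p=proj("wrist",place(P,q),M); print(n,p.round().tolist()); cv2.polylines(im,[p.astype(int).reshape(-1,1,2)],True,(0,0,255),1)
cv2.imwrite("pics/w1.png",im)
E
```

```text
now [ 540.9 -126.4  231.4] [-3.142 -0.    -0.309] target [577.7 -66.4 215. ]
shift in now-axes [ 16.8 -68.4  16.4]  shift in target-axes [ 17.1 -68.4  16.4]
turn [-0.   -0.01 -0.22]
h [[193.0, 122.0], [205.0, 257.0]]
f [[94.0, 5.0], [149.0, 345.0], [166.0, 345.0], [118.0, 4.0]]
t [[-14.0, -2.0], [75.0, 361.0]]
```

View pics/w1.png

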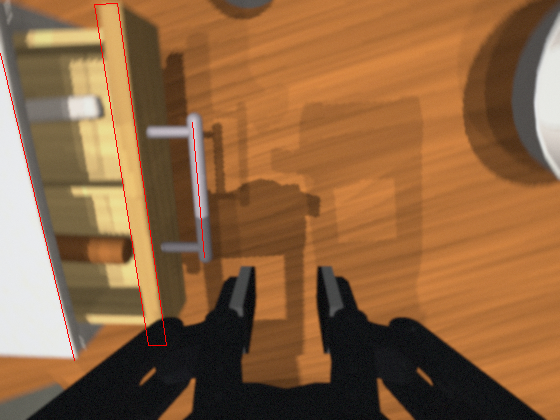

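servo_tool(
  rows=[
    [30,[8,-34,0],[0,0,0]],
    [30,[9,-34,0],[0,0,0]],
    [30,[0,0,0],[0,0,0]],
    [30,[0,0,30],[0,0,0]],
    [30,[0,0,30],[0,0,0]],
    [30,[0,0,30],[0,0,0]],
    [30,[0,0,17],[0,0,0]],
    [30,[0,0,17],[0,0,0]],
  ],
  force=30,
)

```text
clock: 5.25
eef_pos: [577.6, -67.1, 106.9]
tcp_rot: [3.142, -0.001, -0.304]
contact_force: [-0.1, 1.2, -0.2]
opening: 0.354
```

servo_tool(
  rows=[
    [0,[0,0,0],[0,0,0]],
    [0,[0,0,0],[0,0,0]],
    [0,[0,0,0],[0,0,0]],
    [0,[0,0,0],[0,0,0]],
  ],
)

```text
clock: 5.75
eef_pos: [577.3, -66.8, 107.0]
tcp_rot: [3.141, 0.0, -0.304]
contact_force: [3.1, -2.8, -12.7]
opening: 0.113
```

servo_tool(
  rows=[
    [0,[0,8,0],[0,0,0]],
    [0,[0,16,0],[0,0,0]],
    [0,[0,18,0],[0,0,0]],
    [0,[0,18,0],[0,0,0]],
    [0,[0,18,0],[0,0,0]],
    [0,[0,18,0],[0,0,0]],
    [0,[0,14,0],[0,0,0]],
    [0,[0,10,0],[0,0,0]],
  ],
)

```text
clock: 6.75
eef_pos: [541.5, -182.3, 107.0]
tcp_rot: [-3.141, -0.001, -0.305]
contact_force: [7.1, 0.5, -17.3]
opening: 0.116
```

servo_tool(
  rows=[
    [0,[0,6,0],[0,0,0]],
    [0,[0,5,0],[0,0,0]],
    [0,[0,3,0],[0,0,0]],
  ],
)

```text
clock: 7.12
eef_pos: [537.4, -195.3, 107.0]
tcp_rot: [-3.141, -0.001, -0.305]
contact_force: [7.0, -0.2, -18.3]
opening: 0.113
```

servo_tool(
  rows=[
    [0,[0,2,0],[0,0,0]],
    [0,[0,2,0],[0,0,0]],
    [0,[0,1,0],[0,0,0]],
    [0,[0,0,0],[0,0,0]],
  ],
)

```text
clock: 7.62
eef_pos: [537.1, -196.5, 107.0]
tcp_rot: [-3.136, -0.001, -0.306]
contact_force: [12.4, 19.0, -17.5]
opening: 0.114
```

servo_tool(
  rows=[
    [0,[0,-3,0],[0,0,0]],
    [32,[0,0,0],[0,0,0]],
    [32,[0,0,0],[0,0,0]],
    [32,[0,0,-20],[0,0,0]],
    [32,[0,0,-50],[0,0,0]],
    [32,[0,0,-60],[0,0,0]],
    [32,[0,0,-60],[0,0,0]],
    [32,[0,0,0],[0,0,0]],
  ],
)

```text
clock: 8.62
eef_pos: [539.0, -197.8, 303.6]
tcp_rot: [3.141, -0.01, -0.305]
contact_force: [-0.3, -0.0, -0.9]
opening: 0.374
```

```bash
python3 go.py -200 53 297 0 0
```

```text
now [ 539.  -197.8  303.6] [ 3.141 -0.01  -0.305] target [ 498.8 -140.6  297. ]
shift in now-axes [-55.6 -42.5   6. ]  shift in target-axes [ 42.5 -55.6   6.6]
turn [  0.49  -0.44 -89.98]
```

servo_tool(
  rows=[
    [45,[-25,-20,0],[0,0,-10]],
    [45,[0,0,0],[0,0,-10]],
    [45,[0,0,0],[0,0,-10]],
    [45,[0,0,0],[0,0,-10]],
    [45,[0,0,0],[0,0,-10]],
    [45,[0,0,0],[0,0,-10]],
    [45,[0,0,0],[0,0,-10]],
    [45,[0,0,0],[0,0,-10]],
  ],
)

```text
clock: 9.62
eef_pos: [518.2, -170.1, 296.8]
tcp_rot: [-3.141, 0.0, 1.097]
contact_force: [0.7, 0.3, -0.1]
opening: 0.527
```

servo_tool(
  rows=[
    [45,[0,0,0],[0,0,-10]],
    [45,[0,0,0],[0,0,0]],
  ],
)

```text
clock: 9.88
eef_pos: [518.3, -170.0, 296.9]
tcp_rot: [-3.141, 0.0, 1.265]
contact_force: [0.2, -0.5, 0.3]
opening: 0.53
```

```bash
cat > look.py <<'E'
from fit import *
import sys
q=np.load("q.npy"); q[3]=190
s=sense(); print(np.round(s["eef_pos"],1),np.round(s["tcp_rot"],3))
M=w2c("wrist"); im=grab_frame("wrist"); raw=im.copy()
inv=lambda P:((np.atleast_2d(P)-[q[0],q[1],0])@np.array([[np.cos(q[2]),-np.sin(q[2]),0],[np.sin(q[2]),np.cos(q[2]),0],[0,0,1]]))
for t in("pin","pin_front","spatula"):
    for d in boxes_of("wrist",t)[:2]: print(t,round(d["conf"],2),np.round(inv(toworld("wrist",d["centre"])),1))
r=trace("wrist","pin")
if r:
    m=r[0]["mask"].astype(np.uint8); print("pin mask",m.sum(),r[0]["conf"]); np.save("pinm.npy",m)
    im[m>0]=im[m>0]//2+np.array([0,100,0],np.uint8)
    y,x=np.nonzero(m); P=inv(ray("wrist",np.c_[x,y],112)) # mean silhouette height
    for a in np.arange(P[:,0].min(),P[:,0].max(),20):
        k=(P[:,0]>=a)&(P[:,0]<a+20); print(round(a),np.round(np.percentile(P[k,1],[2,98]),1),k.sum())
    P=inv(ray("wrist",np.c_[x,y],105)); print("front end x (z=105)",np.percentile(P[:,0],.5))
for P in([[-190,-128,148],[-190,128,148],[-205,128,148],[-205,-128,148]],[[0,-130,166],[0,130,166]]):
    cv2.polylines(im,[proj("wrist",place(P,q),M).astype(int).reshape(-1,1,2)],True,(0,0,255),1)
cv2.imwrite(sys.argv[1],im)
E
python3 look.py pics/w2.png
```

```text
[ 518.3 -170.   296.9] [-3.141  0.     1.265]
pin 0.84 [[-99.3  59.8 119.3]]
pin_front 0.78 [[-100.5   57.   121.7]]
spatula 0.7 [[-96.3 -62.  107.6]]
pin mask 3703 0.64
-166 [45.7 69.1] 525
-146 [45.3 68.6] 549
-126 [44.  68.9] 616
-106 [42.8 68.6] 685
-86 [42.5 66.9] 682
-66 [41.3 66.5] 646
front end x (z=105) -165.48939591162008
```

View pics/w2.png

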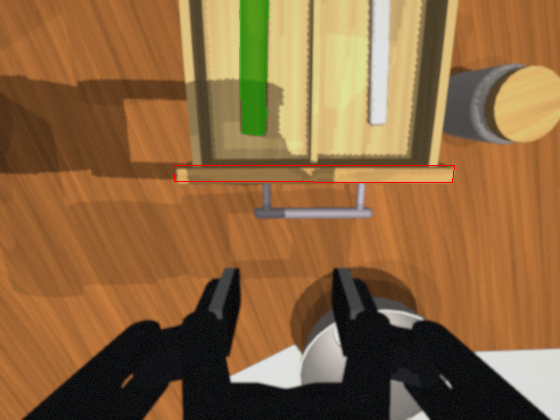

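```bash
python3 - <<'E'
from h import *
s=sense(); C=np.linalg.inv(w2c("wrist")); A=R.from_euler("xyz",s["tcp_rot"])
print("cam in tool",A.inv().apply(C[:3,3]-s["eef_pos"]).round(1),"axis",A.inv().apply(C[:3,2]).round(2)); print(np.round(s["qpos"],2))
E
python3 go.py -92 56.3 160 -2 0
```

```text
cam in tool [  81.9   -0.3 -142.2] axis [-0.32 -0.    0.95]
[-0.32  0.17  1.73 -0.    1.24 -0.01]
now [ 518.7 -169.9  297.2] [-3.141  0.     1.264] target [528.1 -36.6 160. ]
shift in now-axes [129.9 -31.3 137.2]  shift in target-axes [128.8 -35.7 137.2]
turn [-0.01  0.    1.92]
```

servo_tool(
  rows=[
    [45,[33,-8,0],[0,0,2]],
    [45,[33,-9,0],[0,0,0]],
    [45,[33,-9,0],[0,0,0]],
    [45,[31,-9,0],[0,0,0]],
    [45,[0,0,45],[0,0,0]],
    [45,[0,0,45],[0,0,0]],
    [45,[0,0,40],[0,0,0]],
    [45,[0,0,0],[0,0,0]],
  ],
)

```text
clock: 11.12
eef_pos: [525.8, -35.3, 164.9]
tcp_rot: [-3.136, 0.002, 1.23]
contact_force: [-0.8, 0.2, 0.8]
opening: 0.527
```

```bash
python3 go.py -92 56.3 97 -2 0; python3 look.py pics/w3.png
```

```text
now [525.8 -35.3 164.9] [-3.136e+00  2.000e-03  1.230e+00] target [528.1 -36.6  97. ]
shift in now-axes [-0.3  3.  67.9]  shift in target-axes [-0.4  2.6 67.9]
turn [-0.32  0.09 -0.01]
[525.8 -35.3 164.9] [-3.136e+00  2.000e-03  1.230e+00]
pin 0.73 [[-63.3  53.  123.3]]
pin_front 0.9 [[-66.7  51.4 121.2]]
spatula 0.73 [[-67.1 -61.3 108.7]]
pin mask 9410 0.55
-170 [43.1 67.2] 709
-150 [42.3 66.9] 860
-130 [42. 66.] 917
-110 [41.6 65.4] 1011
-90 [40.4 64.7] 1119
-70 [40.5 63.8] 1188
-50 [39.6 63.1] 1314
-30 [38.2 62.1] 1442
-10 [37.5 61.9] 850
front end x (z=105) -173.04813370825968
```

View pics/w3.png

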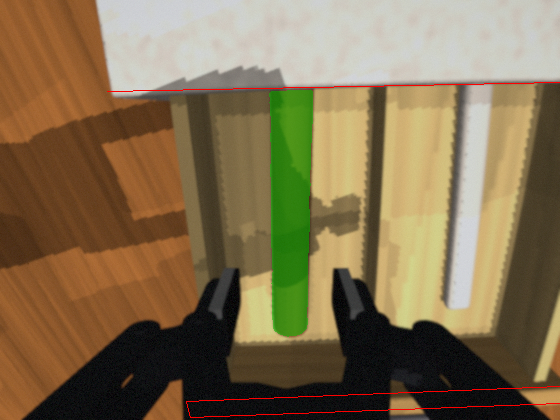

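servo_tool(
  rows=[
    [45,[0,3,20],[0,0,0]],
    [45,[0,0,20],[0,0,0]],
    [45,[0,0,15],[0,0,0]],
    [45,[0,0,8],[0,0,0]],
    [45,[0,0,6],[0,0,0]],
    [45,[0,0,0],[0,0,0]],
  ],
  force=60,
)

```text
clock: 12.12
eef_pos: [530.8, -36.5, 98.3]
tcp_rot: [-3.141, 0.0, 1.231]
contact_force: [-0.1, -0.3, -0.3]
opening: 0.53
```

servo_tool(
  rows=[
    [0,[0,0,0],[0,0,0]],
    [0,[0,0,0],[0,0,0]],
    [0,[0,0,0],[0,0,0]],
    [0,[0,0,0],[0,0,0]],
  ],
)

```text
clock: 12.62
eef_pos: [531.1, -36.5, 98.9]
tcp_rot: [3.141, -0.0, 1.231]
contact_force: [-1.2, 1.4, 6.2]
opening: 0.272
```

```bash
python3 go.py -92 56.3 96 -2 0
```

```text
now [531.1 -36.5  98.9] [ 3.141 -0.     1.231] target [528.1 -36.6  96. ]
shift in now-axes [-1.  -2.8  2.9]  shift in target-axes [-1.  -2.8  2.9]
turn [ 0.04 -0.01  0.06]
```

servo_tool(
  rows=[
    [40,[0,-1,0],[0,0,0]],
    [40,[0,-1,0],[0,0,0]],
    [40,[0,0,3],[0,0,0]],
    [40,[0,0,1.5],[0,0,0]],
    [40,[0,0,0],[0,0,0]],
  ],
)

```text
clock: 13.25
eef_pos: [528.7, -35.8, 93.5]
tcp_rot: [-3.141, 0.0, 1.231]
contact_force: [0.9, 0.9, 0.6]
opening: 0.468
```

servo_tool(
  rows=[
    [0,[0,0,0],[0,0,0]],
    [0,[0,0,0],[0,0,0]],
    [0,[0,0,0],[0,0,0]],
    [0,[0,0,0],[0,0,0]],
  ],
)

```text
clock: 13.75
eef_pos: [529.0, -35.9, 94.0]
tcp_rot: [3.141, -0.0, 1.231]
contact_force: [-0.2, -0.8, 3.9]
opening: 0.275
```

servo_tool(
  rows=[
    [0,[0,0,-1],[0,0,0]],
    [0,[0.3,0,-9.8],[0,-2.5,0]],
    [0,[0.3,0,-9.8],[0,-2.5,0]],
    [0,[0.3,0,-9.8],[0,-2.5,0]],
    [0,[0.3,0,-9.8],[0,-2.5,0]],
    [0,[0.3,0,-9.8],[0,-2.5,0]],
    [0,[0,0,0],[0,0,0]],
  ],
  force=80,
)

```text
clock: 14.62
eef_pos: [531.2, -29.7, 143.5]
tcp_rot: [3.141, 0.218, 1.233]
contact_force: [0.7, -0.2, -1.6]
opening: 0.274
```

```bash
python3 go.py -92 56.3 148 -2 12.5; cat > ov.py <<'E'
from fit import *
import sys
q=np.load("q.npy"); q[3]=190; S=3; out=[]
for c in("scene","side"):
    im=cv2.resize(grab_frame(c),None,fx=S,fy=S,interpolation=cv2.INTER_CUBIC)
    ce=(proj(c,place([[-100,0,float(sys.argv[2])]],q))[0]*S).astype(int); y=max(ce[1]-260,0);x=ce[0]-200
    out.append(im[y:y+520,x:x+400])
cv2.imwrite(sys.argv[1],np.hstack(out))
E
python3 ov.py pics/o1.png 150
```

```text
now [531.2 -29.7 143.5] [3.141 0.218 1.233] target [528.1 -36.6 148. ]
shift in now-axes [-8.3 -0.7 -2.8]  shift in target-axes [-8.3 -0.7 -2.8]
turn [ 0.06 -0.03  0.12]
```

View pics/o1.png

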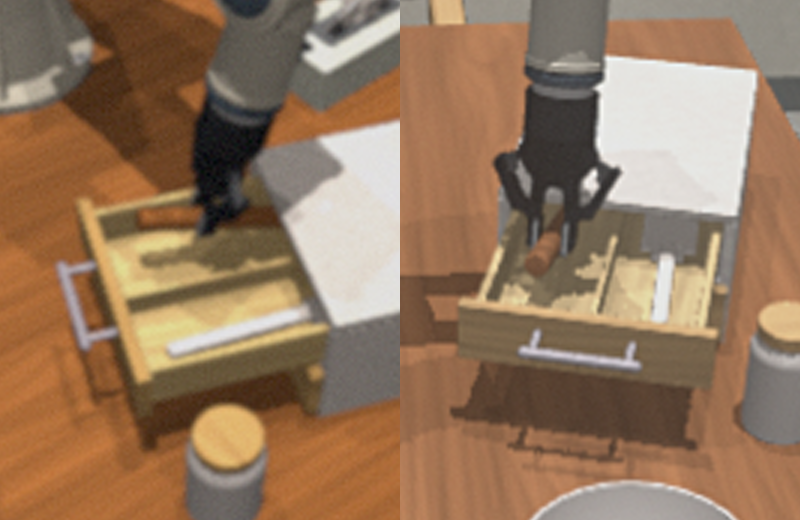

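```bash
cat > pinfit.py <<'E'
# fit pin (tool frame): axis through grasp at depth -11, pitch slip a, offset along x f (front end), using masks
from fit import *
import sys
from scipy.optimize import minimize
s=sense(); A=R.from_euler("xyz",s["tcp_rot"]); p=np.array(s["eef_pos"]); ms={}; q=np.load("q.npy")
for c in sys.argv[1:]:
    grab_frame(c); r=[d for d in trace(c,"pin") if d["conf"]>.3]
    for d in r: print(c,d["conf"],d["mask"].sum(),np.argwhere(d["mask"]).mean(0)[::-1].round())
    if r: ms[c]=r[0]["mask"]
def ends(v):
    f,a,b=v; u=np.array([np.cos(a)*np.cos(b),np.sin(b),np.sin(a)*np.cos(b)]); o=np.array([0,0,-11.])
    return p+A.apply(np.array([o+u*f,o+u*(f+300)]))
def axis_err(v):
    E=ends(v); tot=0; L=E[0]+(E[1]-E[0])*np.linspace(0,.5,200)[:,None]
    for c,m in ms.items():
        uv=proj(c,L); y,x=np.nonzero(m); P=np.c_[x,y]
        D=np.linalg.norm(P[:,None]-uv[None],axis=2); tot+=np.mean(D.min(1)**2)+ .3*np.mean(np.sort(D.min(0))[-0:1]) 
        # tip agreement
        n=(E[1]-E[0]); t=proj(c,E[:1])[0]; d=proj(c,L[60:61])[0]-t; d/=np.linalg.norm(d)
        tot+= .3*np.percentile((P-t)@d,2)**2
    return tot
for a0 in(-.2,0,.2):
    r=minimize(axis_err,[-76,a0,0],method="Nelder-Mead",options=dict(maxiter=300,initial_simplex=[[-76,a0,0],[-90,a0,0],[-76,a0+.1,0],[-76,a0,.05]]))
    E=ends(r.x); C=(E-[q[0],q[1],0])@np.array([[np.cos(q[2]),-np.sin(q[2]),0],[np.sin(q[2]),np.cos(q[2]),0],[0,0,1]])
    print(np.round(r.x,3),round(r.fun,2),"front/back chest frame",C.round(1).tolist())
E
python3 pinfit.py scene side
```

```text
scene 0.81 260 [292. 200.]
side 0.54 161 [289. 197.]
[-71.42   -0.12    0.086] 11.67 front/back chest frame [[-153.5, 64.4, 160.5], [143.0, 28.5, 131.5]]
[-71.633  -0.113   0.082] 11.66 front/back chest frame [[-153.7, 64.1, 161.0], [142.7, 29.6, 129.9]]
[-71.289  -0.116   0.081] 11.67 front/back chest frame [[-153.4, 63.9, 160.8], [143.1, 29.8, 130.5]]
```

```bash
cat > ov2.py <<'E'
from fit import *
import sys
s=sense(); A=R.from_euler("xyz",s["tcp_rot"]); p=np.array(s["eef_pos"]); q=np.load("q.npy"); S=4; out=[]
z=float(sys.argv[2])
for c in("scene","side"):
    im=cv2.resize(grab_frame(c),None,fx=S,fy=S,interpolation=cv2.INTER_CUBIC)
    for a,col in((0,(0,0,255)),(-.115,(255,255,0))):
        for dz in(-13,13):
            L=[p+A.apply(np.array([0,0,-11])+t*np.array([np.cos(a),0,np.sin(a)])+dz*np.array([-np.sin(a),0,np.cos(a)])) for t in(-73,227)]
            cv2.line(im,*[tuple(int(v) for v in (u+.5)*S) for u in proj(c,np.array(L))],col,1)
    ce=(proj(c,p)[0]*S).astype(int); out.append(im[max(ce[1]-250,0):,ce[0]-200:ce[0]+200][:500])
cv2.imwrite(sys.argv[1],np.hstack(out))
E
python3 ov2.py pics/o2.png 0
```

```text
(no output)
```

View pics/o2.png

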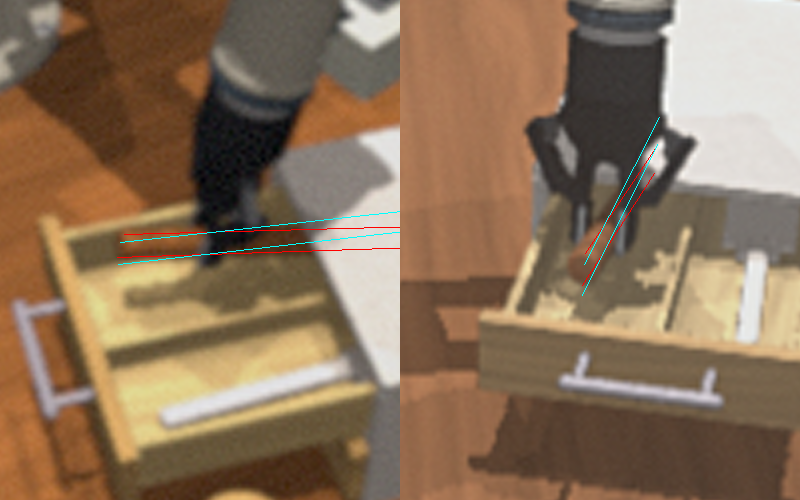

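servo_tool(
  rows=[
    [0,[-10,0,0],[0,0,0]],
    [0,[-20,0,0],[0,0,0]],
    [0,[-22,0,0],[0,0,0]],
    [0,[-22,0,0],[0,0,0]],
    [0,[-22,0,0],[0,0,0]],
    [0,[-22,0,0],[0,0,0]],
    [0,[-22,0,0],[0,0,0]],
    [0,[-22,0,0],[0,0,0]],
  ],
)

```text
clock: 16.02
eef_pos: [477.1, -181.4, 179.0]
tcp_rot: [3.141, 0.218, 1.23]
contact_force: [0.1, 0.1, -0.8]
opening: 0.276
```

servo_tool(
  rows=[
    [0,[-20,0,0],[0,0,0]],
    [0,[-10,0,0],[0,0,0]],
  ],
)

```text
clock: 16.27
eef_pos: [467.4, -208.9, 185.5]
tcp_rot: [3.141, 0.218, 1.23]
contact_force: [-0.3, 0.9, -1.6]
opening: 0.272
```

```bash
python3 go.py -270 60 350 -2 0; python3 ov2.py pics/o3.png 0
```

```text
now [ 467.4 -208.9  185.5] [3.141 0.218 1.23 ] target [ 471.  -205.2  350. ]
shift in now-axes [ -31.1    2.3 -161.6]  shift in target-axes [   4.7    2.2 -164.5]
turn [ 0.03 12.51 -0.05]
```

View pics/o3.png

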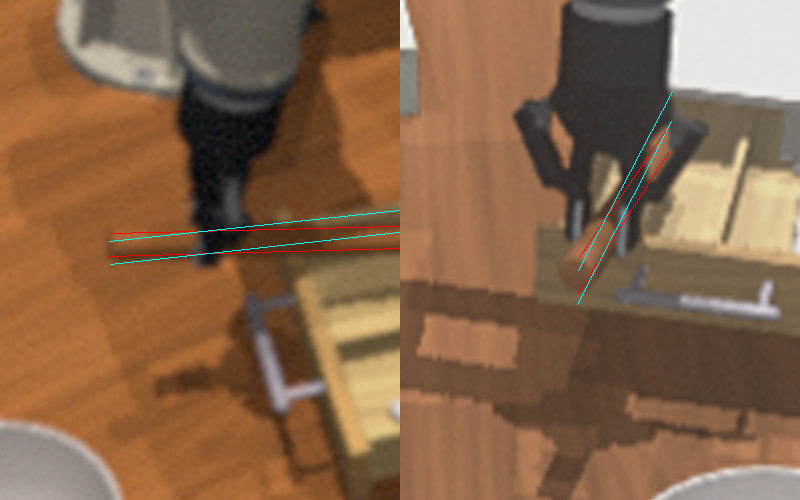

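servo_tool(
  rows=[
    [0,[-3,0,-13],[0,0,0]],
    [0,[-5,0,-22],[0,0,0]],
    [0,[-5,0,-22],[0,0,0]],
    [0,[-5,0,-22],[0,0,0]],
    [0,[-5,0,-22],[0,0,0]],
    [0,[-5,0,-22],[0,0,0]],
    [0,[-5,0,-22],[0,0,0]],
    [0,[-3,0,-13],[0,0,0]],
  ],
)

```text
clock: 17.38
eef_pos: [468.6, -207.6, 348.7]
tcp_rot: [3.14, 0.218, 1.232]
contact_force: [-0.6, 0.5, -1.2]
opening: 0.276
```

servo_tool(
  rows=[
    [0,[0,0,0],[0,0,0]],
    [0,[0,0,0],[0,0,0]],
    [0,[0,0,0],[0,0,0]],
    [0,[0,0,0],[0,0,0]],
  ],
)

```text
clock: 17.88
eef_pos: [467.8, -208.0, 346.4]
tcp_rot: [-3.14, 0.218, 1.232]
contact_force: [0.5, -0.0, -1.0]
opening: 0.274
```

```bash
python3 - <<'E'
from h import *
s=sense(); print(s["clock"],s["eef_pos"],s["opening"],s["contact_force"])
a=grab_frame("scene");b=grab_frame("side"); cv2.imwrite("pics/fin.png",np.hstack([a[80:350,60:460],b[60:330,100:500]]))
for c in("scene","side"):
    for t in("pin","bowl","tissue_box","canister","spatula"):
        for d in boxes_of(c,t)[:1]: print(c,t,round(d["conf"],2),np.round(toworld(c,d["centre"])))
E
```

```text
17.875 [ 467.8398038  -207.99561384  346.36495739] 0.2743059570549719 [ 0.51473333 -0.00608513 -0.9822139 ]
scene pin 0.71 [ 504. -134.  347.]
scene bowl 0.81 [ 525. -455.   45.]
scene tissue_box 0.6 [305. 380.  75.]
scene canister 0.7 [ 778. -162.  104.]
scene spatula 0.55 [655. -48. 108.]
side bowl 0.79 [ 560. -414.   56.]
side tissue_box 0.76 [282. 333.  76.]
side canister 0.79 [ 747. -183.   90.]
side spatula 0.69 [665.  45.  95.]
```

View pics/fin.png

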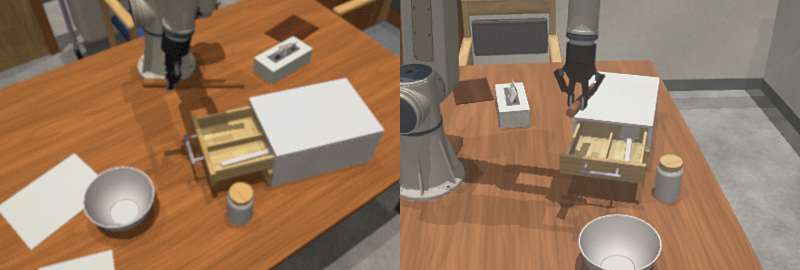

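```bash
python3 -c "
from rig import *
sign_off()"
```

```text
the job is handed in; nothing more can be done
```

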